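# Put the charged torch away in its spring-lid case

### The arm

A 7-joint arm with a two-finger parallel gripper is mounted at the origin on a cart in front of the work surface, level with it; the furniture and walls round the work are solid. World frame = base frame: x ahead of the robot, y to its left, z up, the work surface at z = 0. Lengths are in m, angles in rad, forces in N, time in s.
With the tool pointing down it reaches from about 0.425 to 0.875 m from the base axis. Payload 4.7 kg.
Tool frame: the origin (TCP) lies between the finger pads; the fingertips stand 14 mm ahead of it and the grasp point (between the pads) lies 5 mm behind it; z points along the fingers, y is the line along which they close (so a half turn about z gives the same grasp; the last joint's range is limited). The gripper opens to 87 mm and grips with 3 to 60 N. Pads are 19 mm wide; open, the fingers measure 117 mm over their backs; the gripper's body (75 mm by 190 mm) begins 51 mm behind the grasp point.
Start: joints at [-1.256, 0.321, -0.07, 1.45, 0.023, 1.371, -0.057], TCP at [0.193, 0.621, 0.237] pointing down, gripper open.
Joint ranges: [-2.86, 2.86], [-0.3, 2.09], [-1.38, 1.24], [0.06, 2.45], [-1.56, 4.7], [0.09, 2.05], [-2.69, 2.69]. Speed limits (rad/s): [2.57, 2.57, 3.14, 3.14, 3.14, 3.14, 3.14].

### API

Orientations are given as a rotation vector (axis times angle).
In Python, from bench import ctrl gives the robot as it stands.
- The arm moves only by the tool step_arm, never from a script. Its argument "commands" is a list of rows, each an object with "travel": the shift along the tool's x, y, z in m, a list of three; "turn": the turn, a rotation vector about the tool's x, y, z in degrees, a list of three. A call has 1 to 5 rows; each row is the pose to reach, as a shift and turn from the pose commanded when the call began, along the tool's axes at that moment; what a row does not reach only later rows make up. A row lasts 1/10 s, in which the tool goes at most 50 mm and 8.59 degrees, less where a joint would pass 70% of its speed; a pose out of reach is approached as far as the arm can. A call with a gripper value outside its range is refused whole. "gripper" is the opening, from 0 (shut) to 1 (fully open), set as the call begins (left out, the last holds). The fingers move at their own pace and stop on an object; "force" is the grip in N (left out, the last holds). Time passes only in rows, so rows that repeat a pose let the fingers close. It gives the time, the measured TCP pose, the force, the opening and the grip force at its end, in the units of the state.
- ctrl.get_state(): the state, without advancing time (a new reading comes with each control period).
- ctrl.get_image(name): name is "scene" or "top" or "wrist"; returns the picture (400x640x3 uint8, red, green, blue); there is no depth.
- ctrl.camera_model(name): a dict with "fx", "fy", "cx", "cy" (pixels), "R" (3x3) and "t" (3): a world point X has camera coordinates R X + t; the wrist camera has in their place "T_tool_cam" (4x4, takes a point from camera to tool coordinates, whose origin is the TCP and whose axes are the flange's). Camera axes: x right, y down, z forward; pixel columns grow to the right and rows downward; lengths in m; the calibration is good to about 2 mm. A picture is of the moment at which its call begins: read the wrist's pose just before it. camera_model takes no time and is no camera call.
- ctrl.close_job(): hands the job in; it is judged then, once.
The state is a dict: "time": time; "joint_positions": joint angles; "qd": joint speeds; "joint_torque": joint torques, N m; "position": TCP position; "tool_rot": TCP orientation; "ft_force": force on the tool from outside, world axes, zero at the start; "torque": the same for the moment, N m; "grip_width": opening from 0.0 (shut) to 1.0 (fully open); "grip_force": force on a finger pad.
Only numpy, scipy, OpenCV 4.12 (cv2) and the standard library are available. Lean on these libraries where they do the work, as an engineer would, in place of code of your own. Each camera call takes 0.05 s, during which the arm holds its last target. There are 200 camera calls.

### The job

The torch in the charging dock is charged: put it away in its case. Press the red thumb latch so that the lid springs open, lay the torch gently down in the long groove of the foam, then press the lid shut until the latch snaps over it. Always set the torch down before letting go of it, never drop it, and leave the other things on the bench where they are.

Things in the scene. Friction and masses are not known exactly. Their poses are not given: they have to be found in the camera images.
- torch_center (a point): centre of a loose black torch, a plain round rod 134 mm long, 31 mm in diameter, 0.12 kg; y axis along it, +y to the end that sticks out of the dock. At the start it leans in the dock 40 degrees up from level, centre 72 mm and free end 115 mm over the bench, its upper 68 mm clear of the sleeve. Laid on the bench it can roll a little. Either way round fits the groove
- dock_mouth (a point): centre of the mouth of the dock's round sleeve, 73 mm over the bench; z up, -x the level direction in which the sleeve opens. The charging dock is pale grey, screwed to the bench, foot 116 (x) x 80 x 12 mm; the sleeve leans 40 degrees up from level, 49 mm across outside, 36 mm inside, 66 mm deep: the torch comes out along its own axis
- case: black flat case screwed to the bench, tray 150 mm (x) by 196 mm (y) by 42 mm high, walls 4 mm, closed height 59 mm; origin at the centre of the tray's underside on the bench. Its x axis points from the red latch at the front (-x) to the hinge at the back, y along the hinge, z up. The grey foam's top is 40 mm over the bench
- case_groove (a point): centre of the floor of the foam's long groove, 12 mm over the bench; axes of the case. The groove is 38 mm wide (x), 144 mm long (y), 28 mm deep; a seated torch has its centre 27.5 mm over the bench. At mid-length a finger recess as deep as the groove, 54 mm along y, reaches 46 mm before and behind this point (x); elsewhere there is no room for fingers beside the torch
- case_button (a point): press point in the middle of the top of the red thumb plate (44 mm along y, 37 mm along x) at the front of the case, 36 mm over the bench; the plate is pressed straight down. The red upright of the latch (up to 57 mm over the bench) begins 19 mm behind this point
- case_latch (a joint): rocking angle of the red thumb latch, rad: 0 at rest (hooked over the lid's catch), 0.34 fully pressed. It sets the lid free at about 0.2 (the plate is then 5 mm down, about 4 N); at the stop it is 8 mm down at about 5 N. A spring returns it
- case_lid (a joint): lid angle, rad: 0 shut, 1.4 fully open (stop). Once unhooked it is driven open by its spring in about 1 s and stays open; holding it half closed takes about 1 to 2 N at its front edge, the last snap under the hook about 8 to 12 N pressed down near the front edge. Shut and hooked it reads under 0.02
- case_hinge (a point): middle of the lid's hinge line, 43 mm over the bench; same axes as the case (hinge line along y). The lid is a shallow shell 150 x 196 mm and 16 mm thick that reaches from 4 mm to 154 mm in front (-x) of this line; open, its hollow side faces the front and its outer face the back
- lid_edge (a point): middle of the lid's front edge on its outer (top) face, 154 mm from the hinge line; shut, it is 59 mm over the bench; fully open, about 200 mm
- grease_tub_mid (a point): centre of a red round tub, 69 mm across and 52 mm high, a bystander
- chain_box_mid (a point): centre of a flat orange cardboard box, 101 x 110 x 36 mm, a bystander
- tape_measure_mid (a point): centre of a yellow tape measure standing on edge, 38 x 82 x 65 mm, a bystander
There are look-alikes about, which are no part of the job. There is more than one size of the part that bears torch_center; the job needs the larger.

How it is judged:
By the outcome, as a careful person would: the job done as asked, in the order asked, and still so for the second after the job is handed in, with the robot touching nothing.
It also fails if it takes over 72 s, if anything falls off the work surface, if the arm or the gripper's body presses on something with over 40 N, if the wrist force passes 120 N, or if a joint passes its speed limit or range.

## Working session

There is one attempt and no reset: what is moved stays moved. The work goes in short steps, Python scripts to look and compute and a tool call to move; the robot and the scene stay as the last step left them, time stands still between calls to the robot, and variables do not carry over. Pictures are saved under pics/ and viewed, at most 10 in all, crops included, and the job is handed in when it is done.

Besides the shell and the picture viewer there is one more tool, called after ">>>" by a JSON object that holds its "op" and its "data", one argument or row to a line. step_arm: Moves the arm, as the interface text tells. Its arguments: {"type":"object","properties":{"commands":{"type":"array"},"gripper":{"type":"number"},"force":{"type":"number"}},"required":["commands"]}

```bash
mkdir -p pics; ls; python3 - <<'E'
from bench import ctrl
import cv2,numpy as np
s=ctrl.get_state();print({k:np.round(v,3) for k,v in s.items()})
for n in("scene","top"):
    cv2.imwrite(f"pics/{n}0.png",ctrl.get_image(n)[:,:,::-1])
    m=ctrl.camera_model(n);print(n,{k:np.round(v,3).tolist() for k,v in m.items()})
print(ctrl.camera_model("wrist"))
E
```

```text
pics
{'time': np.float64(0.0), 'joint_positions': array([-1.256,  0.322, -0.07 ,  1.452,  0.023,  1.371, -0.057]), 'qd': array([-0.   ,  0.   , -0.   , -0.001, -0.   , -0.002, -0.001]), 'joint_torque': array([ 0.0000e+00, -4.9128e+01, -4.0400e-01, -3.1253e+01, -6.4000e-02,
        4.4000e-02,  0.0000e+00]), 'position': array([0.192, 0.62 , 0.235]), 'tool_rot': array([-4.710e-01, -3.106e+00,  3.000e-03]), 'ft_force': array([-0.261, -0.828,  0.424]), 'torque': array([-0.076,  0.04 ,  0.016]), 'grip_force': np.float64(0.0), 'grip_width': np.float64(1.0)}
scene {'fx': 497.269, 'fy': 497.269, 'cx': 314.96, 'cy': 195.746, 'R': [[-0.836, -0.548, -0.021], [-0.359, 0.576, -0.734], [0.415, -0.606, -0.679]], 't': [0.553, 0.185, 1.408]}
top {'fx': 458.466, 'fy': 458.466, 'cx': 314.727, 'cy': 203.411, 'R': [[-0.003, -0.998, 0.067], [-0.984, -0.009, -0.181], [0.181, -0.067, -0.981]], 't': [0.108, 0.574, 1.326]}
{'fx': 315.1747415549999, 'fy': 315.1747415549999, 'cx': 319.13400229789204, 'cy': 203.04256178095525, 'T_tool_cam': array([[-1.58050448e-03, -9.70389774e-01, -2.41539208e-01,
         6.48405082e-02],
       [ 9.99998729e-01, -1.58433348e-03, -1.78362179e-04,
        -5.55083842e-05],
       [-2.09597820e-04, -2.41539183e-01,  9.70391044e-01,
        -1.48413787e-01],
       [ 0.00000000e+00,  0.00000000e+00,  0.00000000e+00,
         1.00000000e+00]])}
```

View pics/scene0.png

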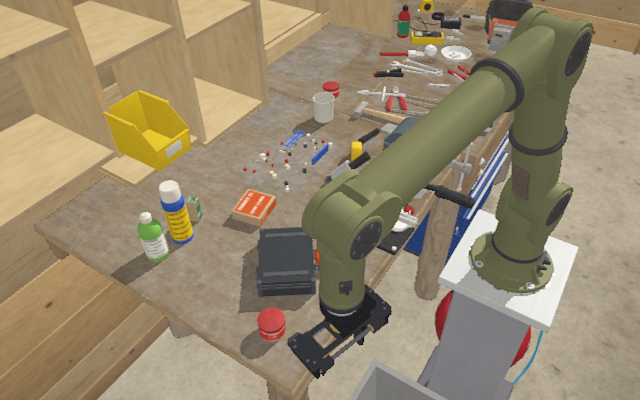

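View pics/top0.png

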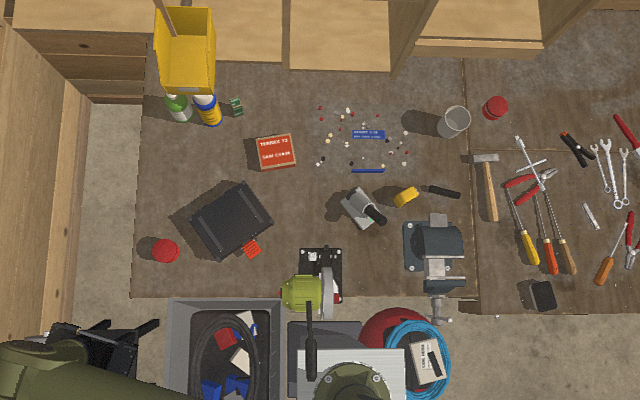

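The scene view shows the case at about (287,260). In the top view:
- **Case:** (232,220), with its red latch at (252,250).
- **Dock:** pale grey at (360,207), with a black torch sticking out at (375,214).
- **Torch candidates:** the docked rod at (375,214) and a loose black rod at (443,191). The vise handles are not candidates. I choose the docked one, as described, and check it in a crop.

```bash
python3 - <<'E'
import cv2,numpy as np
a=cv2.imread("pics/top0.png")
c1=cv2.resize(a[170:275,180:280],None,fx=4,fy=4,interpolation=cv2.INTER_CUBIC)
c2=cv2.resize(a[170:275,330:430+0],None,fx=4,fy=4,interpolation=cv2.INTER_CUBIC)
cv2.imwrite("pics/crop1.png",np.hstack([c1,c2]))
E
```

```text
(no output)
```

View pics/crop1.png

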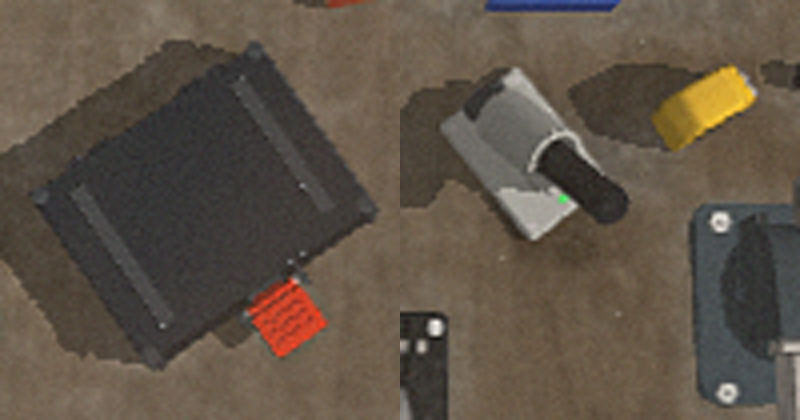

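```bash
cat > h.py <<'E'
from bench import ctrl
import cv2,numpy as np
from scipy.spatial.transform import Rotation as Ro
def cam(n,s=None):
    m=ctrl.camera_model(n);K=(m["fx"],m["fy"],m["cx"],m["cy"])
    if n=="wrist":
        T=np.eye(4);T[:3,:3]=Ro.from_rotvec(s["tool_rot"]).as_matrix();T[:3,3]=s["position"]
        T=T@np.array(m["T_tool_cam"]);return K,T[:3,:3],T[:3,3]
    R=np.array(m["R"]);return K,R.T,-R.T@np.array(m["t"])
def onz(C,u,v,z):
    K,R,o=C;d=R@np.array([(u-K[2])/K[0],(v-K[3])/K[1],1]);return o+d*(z-o[2])/d[2]
def proj(C,X):
    K,R,o=C;c=R.T@(np.array(X)-o);return np.array([K[0]*c[0]/c[2]+K[2],K[1]*c[1]/c[2]+K[3]])
def snap(name,f):
    s=ctrl.get_state();a=ctrl.get_image(name)[:,:,::-1].copy();cv2.imwrite(f"pics/{f}.png",a);np.save(f"pics/{f}.npy",np.r_[s["position"],s["tool_rot"]]);return s,a
def rel(p,Rm,s=None):
    "shift/turn in tool axes from the present pose to world p,Rm"
    s=s or ctrl.get_state();R0=Ro.from_rotvec(s["tool_rot"]).as_matrix()
    print("travel",np.round(R0.T@(np.array(p)-s["position"]),4),"turn",np.round(np.degrees(Ro.from_matrix(R0.T@Rm).as_rotvec()),1))
def frame(z,y):
    "tool frame: approach z, closing line close to y"
    z=np.array(z,float);z/=np.linalg.norm(z);y=np.array(y,float);y-=z*(y@z);y/=np.linalg.norm(y)
    return np.c_[np.cross(y,z),y,z]
E
python3 - <<'E'
from h import *
C=cam("top")
P=[onz(C,u,v,.059) for u,v in[(189.2,219.2),(243.8,182),(273.8,222.5),(218.8,260.5)]]
for p in P:print(np.round(p,3))
print([round(np.linalg.norm(P[i]-P[(i+1)%4]),3) for i in range(4)])
print("lid c",np.mean(P,0),"x ax",np.degrees(np.arctan2(*((P[0]+P[1]-P[2]-P[3])[1::-1]))), np.degrees(np.arctan2(*((P[1]-P[0]+P[2]-P[3])[1::-1]))))
b=onz(C,252,249.2,.036);print("button",b)
m=onz(C,368.8,208.8,.073);e=onz(C,381.7,220,.115);print("mouth",m,"end",e,(e-m)[:2],np.degrees(np.arctan2((e-m)[1],(e-m)[0])))
E
```

```text
[0.522 0.475 0.059]
[0.635 0.321 0.059]
[0.514 0.231 0.059]
[0.403 0.386 0.059]
[np.float64(0.191), np.float64(0.151), np.float64(0.191), np.float64(0.149)]
lid c [0.51859603 0.35332249 0.059     ] x ax 36.78060174451512 -54.21082323426043
button [0.4376359  0.29406495 0.036     ]
mouth [ 0.55485015 -0.04940632  0.073     ] end [ 0.51538979 -0.07793778  0.115     ] [-0.03946036 -0.02853146] -144.13152653296456
```

```bash
cat >> h.py <<'E'
def plan(wps,start=None):
    "calls of 5 rows: per waypoint, shift and turn from the pose before (given commanded, else measured)"
    s=ctrl.get_state()
    p,R=start or (s["position"],Ro.from_rotvec(s["tool_rot"]).as_matrix())
    for q,Q in wps:
        q=np.array(q);d=q-p;w=Ro.from_matrix(R.T@Q).as_rotvec()
        n=int(max(np.ceil(np.linalg.norm(d)/.24),np.ceil(np.degrees(np.linalg.norm(w))/42),1))
        for i in range(n):
            p2=p+d/n;R2=R@Ro.from_rotvec(w/n).as_matrix()
            print("travel",np.round(R.T@(p2-p),3).tolist(),"turn",np.round(np.degrees(w/n),1).tolist(),"-> ",np.round(p2,3))
            p,R=p2,R2
yaw=np.radians(36.2);cx=np.array([np.cos(yaw),np.sin(yaw),0]);cy=np.array([-np.sin(yaw),np.cos(yaw),0]);cz=np.array([0,0,1.])
E
python3 - <<'E'
from h import *
b=np.array([.4376,.294,.036]);t=np.radians(20)
z=np.sin(t)*cx-np.cos(t)*cz
R=frame(z,cy)
tip=lambda h:b+[0,0,h]-.014*z
plan([(tip(.04),R),(tip(-.005),R)])
E
```

```text
travel [-0.164, -0.121, 0.073] turn [-4.7, -9.3, -26.4] ->  [0.313 0.456 0.162]
travel [-0.079, -0.185, 0.081] turn [-4.7, -9.3, -26.4] ->  [0.434 0.291 0.089]
travel [0.015, -0.0, 0.042] turn [-0.0, -0.0, -0.0] ->  [0.434 0.291 0.044]
```

>>> {"op": "step_arm", "data": {
  "commands": [
    {"travel": [-0.033, -0.024, 0.015], "turn": [-0.9, -1.9, -5.3]},
    {"travel": [-0.066, -0.048, 0.029], "turn": [-1.9, -3.7, -10.6]},
    {"travel": [-0.098, -0.073, 0.044], "turn": [-2.8, -5.6, -15.8]},
    {"travel": [-0.131, -0.097, 0.058], "turn": [-3.8, -7.4, -21.1]},
    {"travel": [-0.164, -0.121, 0.073], "turn": [-4.7, -9.3, -26.4]}
  ],
  "gripper": 0
}}

```text
time: 0.6
position: [0.314, 0.4551, 0.1628]
tool_rot: [-0.245, 2.958, 0.084]
ft_force: [1.4, 0.5, 0.4]
grip_width: 0.633
grip_force: 0.0
```

>>> {"op": "step_arm", "data": {
  "commands": [
    {"travel": [-0.016, -0.037, 0.016], "turn": [-0.9, -1.9, -5.3]},
    {"travel": [-0.032, -0.074, 0.032], "turn": [-1.9, -3.7, -10.6]},
    {"travel": [-0.047, -0.111, 0.049], "turn": [-2.8, -5.6, -15.8]},
    {"travel": [-0.063, -0.148, 0.065], "turn": [-3.8, -7.4, -21.1]},
    {"travel": [-0.079, -0.185, 0.081], "turn": [-4.7, -9.3, -26.4]}
  ]
}}

```text
time: 1.1
position: [0.4315, 0.2939, 0.0906]
tool_rot: [-0.86, 2.673, 0.154]
ft_force: [0.2, -0.0, -1.1]
grip_width: 0.172
grip_force: 0.0
```

>>> {"op": "step_arm", "data": {
  "commands": [
    {"travel": [0, 0, 0], "turn": [0, 0, 0]},
    {"travel": [0.003, 0, 0.01], "turn": [0, 0, 0]},
    {"travel": [0.007, 0, 0.02], "turn": [0, 0, 0]},
    {"travel": [0.01, 0, 0.029], "turn": [0, 0, 0]},
    {"travel": [0.013, 0, 0.036], "turn": [0, 0, 0]}
  ]
}}

```text
time: 1.6
position: [0.4302, 0.2972, 0.0519]
tool_rot: [-0.86, 2.675, 0.155]
ft_force: [-1.8, -1.2, 2.5]
grip_width: 0.006
grip_force: 1.2
```

>>> {"op": "step_arm", "data": {
  "commands": [
    {"travel": [0.001, 0, 0.003], "turn": [0, 0, 0]},
    {"travel": [0.002, 0, 0.006], "turn": [0, 0, 0]},
    {"travel": [0.002, 0, 0.006], "turn": [0, 0, 0]},
    {"travel": [0.002, 0, 0.006], "turn": [0, 0, 0]},
    {"travel": [0.002, 0, 0.006], "turn": [0, 0, 0]}
  ]
}}

```text
time: 2.1
position: [0.4313, 0.2967, 0.0473]
tool_rot: [-0.857, 2.674, 0.155]
ft_force: [-2.3, -0.1, 3.2]
grip_width: 0.005
grip_force: 1.6
```

```bash
python3 - <<'E'
from h import *
s,a=snap("top","t1");print(s["ft_force"],s["position"])
_,b=snap("scene","s1")
cv2.imwrite("pics/c1.png",np.hstack([cv2.resize(a[160:280,170:290],(480,480)),cv2.resize(b[200:300,240:340],(320,320)).repeat(1,0)[:320] if 0 else cv2.copyMakeBorder(cv2.resize(b[200:300,240:340],(320,320)),0,160,0,0,0)]))
E
```

```text
[-2.25297718 -0.13358664  3.24044914] [0.43134647 0.29671398 0.04727439]
```

View pics/c1.png

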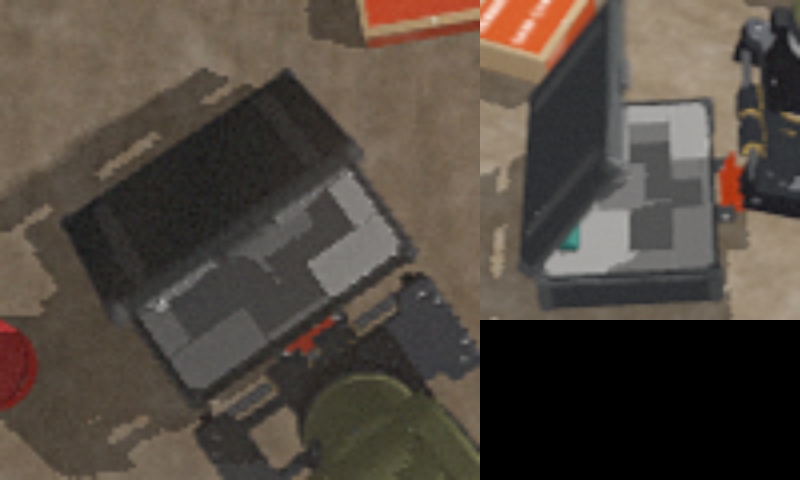

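The lid is open: the top crop shows it upright, with the grey foam and dark groove visible and the latch at about (315,335) in the crop. I retreat upward and take a wrist view of the foam.

```bash
cat >> h.py <<'E'
T0=np.array([.555,-.0494,.072])
def dockpose(T,yw,back,along=.014):
    o=np.array([np.cos(yw),np.sin(yw),0]);t=np.radians(40)
    a=np.cos(t)*o+np.sin(t)*cz;z=np.sin(t)*o-np.cos(t)*cz
    return T+along*a-back*z,frame(z,np.array([-o[1],o[0],0]))
E
python3 - <<'E'
from h import *
s=ctrl.get_state();print(np.round(s["joint_positions"],2))
R0=Ro.from_rotvec(s["tool_rot"]).as_matrix()
p1=s["position"]+[0,0,.17]
p3,R3=dockpose(T0,np.radians(-144),.12)
print(p3)
plan([(p1,R0),(p1*.5+p3*.5+[0,0,.05],frame(-cz,cx)),(p3,R3)])
E
```

```text
[-0.86  0.03  0.21  2.26  0.01  0.51  1.53]
[ 0.60872673 -0.01036525  0.17292436]
travel [-0.058, 0.001, -0.16] turn [0.0, 0.0, 0.0] ->  [0.431 0.297 0.217]
travel [0.002, -0.059, -0.011] turn [5.2, 5.2, 29.4] ->  [0.461 0.246 0.227]
travel [-0.027, -0.053, -0.007] turn [5.2, 5.2, 29.4] ->  [0.49  0.194 0.236]
travel [-0.049, -0.034, -0.006] turn [5.2, 5.2, 29.4] ->  [0.52  0.143 0.245]
travel [-0.059, -0.006, 0.024] turn [10.5, -10.4, 28.7] ->  [0.55  0.092 0.221]
travel [-0.048, 0.026, 0.032] turn [10.5, -10.4, 28.7] ->  [0.579 0.041 0.197]
travel [-0.022, 0.051, 0.032] turn [10.5, -10.4, 28.7] ->  [ 0.609 -0.01   0.173]
```

>>> {"op": "step_arm", "data": {
  "commands": [
    {"travel": [-0.012, 0, -0.032], "turn": [0, 0, 0]},
    {"travel": [-0.024, 0, -0.065], "turn": [0, 0, 0]},
    {"travel": [-0.041, 0, -0.11], "turn": [0, 0, 0]},
    {"travel": [-0.058, 0, -0.16], "turn": [0, 0, 0]},
    {"travel": [-0.058, 0, -0.16], "turn": [0, 0, 0]}
  ]
}}

```text
time: 2.7
position: [0.4359, 0.2984, 0.2259]
tool_rot: [-0.851, 2.661, 0.162]
ft_force: [0.8, 1.2, 1.2]
grip_width: 0.004
grip_force: 0.0
```

```bash
python3 - <<'E'
from h import *
s,a=snap("wrist","w1");print(s["position"])
E
```

```text
[0.43590142 0.29840558 0.2258532 ]
```

View pics/w1.png

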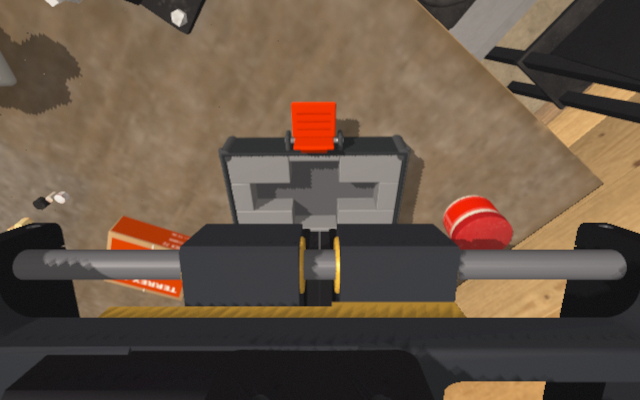

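>>> {"op": "step_arm", "data": {
  "commands": [
    {"travel": [0, -0.012, -0.002], "turn": [1, 1, 5.9]},
    {"travel": [0.001, -0.024, -0.004], "turn": [2.1, 2.1, 11.8]},
    {"travel": [0.001, -0.035, -0.007], "turn": [3.1, 3.1, 17.6]},
    {"travel": [0.002, -0.047, -0.009], "turn": [4.2, 4.2, 23.5]},
    {"travel": [0.002, -0.059, -0.011], "turn": [5.2, 5.2, 29.4]}
  ],
  "gripper": 0.7
}}

```text
time: 3.25
position: [0.4613, 0.2437, 0.2248]
tool_rot: [-0.132, 2.907, 0.11]
ft_force: [-0.2, 0.3, 0.3]
grip_width: 0.37
grip_force: 0.0
```

>>> {"op": "step_arm", "data": {
  "commands": [
    {"travel": [-0.005, -0.011, -0.001], "turn": [1, 1, 5.9]},
    {"travel": [-0.011, -0.021, -0.003], "turn": [2.1, 2.1, 11.8]},
    {"travel": [-0.016, -0.032, -0.004], "turn": [3.1, 3.1, 17.6]},
    {"travel": [-0.022, -0.042, -0.006], "turn": [4.2, 4.2, 23.5]},
    {"travel": [-0.027, -0.053, -0.007], "turn": [5.2, 5.2, 29.4]}
  ]
}}

```text
time: 3.75
position: [0.4915, 0.193, 0.2345]
tool_rot: [0.641, 2.955, 0.057]
ft_force: [0.5, 0.3, -0.6]
grip_width: 0.694
grip_force: 0.0
```

>>> {"op": "step_arm", "data": {
  "commands": [
    {"travel": [-0.01, -0.007, -0.001], "turn": [1, 1, 5.9]},
    {"travel": [-0.02, -0.014, -0.002], "turn": [2.1, 2.1, 11.8]},
    {"travel": [-0.029, -0.02, -0.004], "turn": [3.1, 3.1, 17.6]},
    {"travel": [-0.039, -0.027, -0.005], "turn": [4.2, 4.2, 23.5]},
    {"travel": [-0.049, -0.034, -0.006], "turn": [5.2, 5.2, 29.4]}
  ]
}}

```text
time: 4.25
position: [0.5212, 0.1417, 0.2435]
tool_rot: [-1.423, -2.797, 0.005]
ft_force: [0.4, 1.5, -0.1]
grip_width: 0.7
grip_force: 0.0
```

>>> {"op": "step_arm", "data": {
  "commands": [
    {"travel": [-0.012, -0.001, 0.005], "turn": [2.1, -2.1, 5.7]},
    {"travel": [-0.024, -0.002, 0.01], "turn": [4.2, -4.2, 11.5]},
    {"travel": [-0.035, -0.004, 0.014], "turn": [6.3, -6.2, 17.2]},
    {"travel": [-0.047, -0.005, 0.019], "turn": [8.4, -8.3, 23]},
    {"travel": [-0.059, -0.006, 0.024], "turn": [10.5, -10.4, 28.7]}
  ]
}}

```text
time: 4.75
position: [0.5512, 0.0907, 0.2194]
tool_rot: [2.01, 2.282, -0.378]
ft_force: [-0.5, -0.2, -0.2]
grip_width: 0.698
grip_force: 0.0
```

>>> {"op": "step_arm", "data": {
  "commands": [
    {"travel": [-0.01, 0.005, 0.006], "turn": [2.1, -2.1, 5.7]},
    {"travel": [-0.019, 0.01, 0.013], "turn": [4.2, -4.2, 11.5]},
    {"travel": [-0.029, 0.016, 0.019], "turn": [6.3, -6.2, 17.2]},
    {"travel": [-0.038, 0.021, 0.026], "turn": [8.4, -8.3, 23]},
    {"travel": [-0.048, 0.026, 0.032], "turn": [10.5, -10.4, 28.7]}
  ]
}}

```text
time: 5.25
position: [0.5803, 0.0402, 0.1951]
tool_rot: [2.417, 1.616, -0.705]
ft_force: [-0.1, -0.1, -0.7]
grip_width: 0.699
grip_force: 0.0
```

>>> {"op": "step_arm", "data": {
  "commands": [
    {"travel": [-0.004, 0.01, 0.006], "turn": [2.1, -2.1, 5.7]},
    {"travel": [-0.009, 0.02, 0.013], "turn": [4.2, -4.2, 11.5]},
    {"travel": [-0.013, 0.031, 0.019], "turn": [6.3, -6.2, 17.2]},
    {"travel": [-0.018, 0.041, 0.026], "turn": [8.4, -8.3, 23]},
    {"travel": [-0.022, 0.051, 0.032], "turn": [10.5, -10.4, 28.7]}
  ]
}}

```text
time: 5.75
position: [0.6103, -0.0109, 0.1701]
tool_rot: [2.631, 0.855, -0.967]
ft_force: [-0.2, 0.3, 0.5]
grip_width: 0.695
grip_force: 0.0
```

```bash
python3 - <<'E'
from h import *
s,a=snap("wrist","w2");print(s["position"],np.round(s["joint_positions"],2),s["ft_force"])
C=cam("wrist",s);p,R=dockpose(T0,np.radians(-144),.003)
print("want/have z",R[:,2],Ro.from_rotvec(s["tool_rot"]).as_matrix()[:,2])
print("pred mouth",proj(C,T0),"end",proj(C,T0+np.array([-.0415,-.0302,.043])))
E
```

```text
[ 0.61028013 -0.01094035  0.17013233] [-0.52  0.81  0.6   1.15 -0.    1.86 -0.89] [-0.24241064  0.31494831  0.51373051]
want/have z [-0.5200261  -0.37782108 -0.76604444] [-0.52500459 -0.37877611 -0.7621672 ]
pred mouth [317.58783114 188.56234233] end [317.74893308 260.27059247]
```

View pics/w2.png

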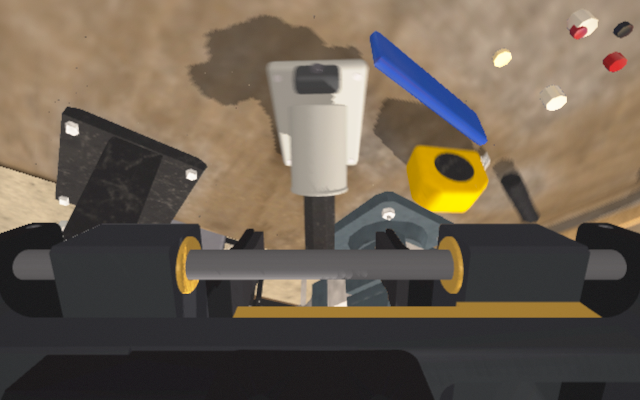

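The w1 view shows the foam's cross-shaped cut: groove from about (250,190) to (380,190), recess centred near column 316. The w2 view shows the sleeve mouth lip at (320,193) and the torch centred at column 319.5, midway between the fingers, so the alignment is good.

```bash
python3 - <<'E'
from h import *
s=ctrl.get_state();C=cam("wrist",s)
p,R=dockpose(T0,np.radians(-144),.003);a=-R[:,0];z=R[:,2]
print("axis check",a)
for k in(-.004,0,.004):print(k,"lip top",proj(C,T0+a*(k-.001)-.0245*z),"edges",proj(C,T0-.0245*R[:,1])[0],proj(C,T0+.0245*R[:,1])[0])
rel(p,R)
im=cv2.imread("pics/w2.png");g=cv2.cvtColor(im,cv2.COLOR_BGR2GRAY);print(g[180:206:1,319]);print(g[185,284:356])
t=g[205,290:350];print(t)
# foam from w1: dark groove mask edges
q=np.load("pics/w1.npy");C1=cam("wrist",dict(position=q[:3],tool_rot=q[3:]));g1=cv2.cvtColor(cv2.imread("pics/w1.png"),cv2.COLOR_BGR2GRAY)
print("row192",g1[192,225:410:2].tolist());print("col316",g1[135:225,316].tolist());print("col270",g1[150:225,270].tolist());print("col360",g1[150:225,360].tolist())
E
```

```text
axis check [-0.61974297 -0.45026963  0.64278761]
-0.004 lip top [313.91891321 189.26207927] edges 285.871469895879 343.3154316548342
0 lip top [313.97784093 194.30183427] edges 285.871469895879 343.3154316548342
0.004 lip top [314.0362862  199.30032851] edges 285.871469895879 343.3154316548342
travel [-0.0016 -0.0036  0.1124] turn [-0.2  0.6 -0.3]
[184 184 183 183 182 183 183 181 179 176 173 167 163 172 183 189 149  62
  61  61  63  61  61  60  60  61]
[123 122 123 122 123 123 126 130 136 142 146 147 150 151 152 153 154 154
 155 155 157 158 158 159 160 160 161 162 162 165 169 175 177 179 182 183
 184 187 188 189 191 191 192 194 197 199 200 202 203 205 205 208 208 209
 210 211 211 211 212 211 209 197 171 144 124 123 124 125 126 127 128 129]
[131 133 134 135 135 136 135 133 131 128 127 127 123 106  74  52  50  51
  49  51  50  52  59  60  63  62  62  61  61  61  58  59  59  61  62  64
  67  65  64  64  66  66  64  69  91 119 131 132 131 131 133 134 136 139
 143 145 148 148 149 149]
row192 [123, 85, 58, 38, 151, 144, 146, 145, 145, 145, 143, 144, 144, 92, 78, 76, 65, 63, 63, 64, 64, 63,
[... 705 characters left out ...]
 59, 58, 76, 117, 139, 145, 145, 145, 145, 144, 143, 144, 143, 143, 143, 143, 143, 143, 143, 144, 143, 143, 144, 143, 143, 144, 143, 143, 142, 127, 90, 63, 63, 63, 64, 64, 64, 63, 64, 64, 63, 63, 64, 63, 64, 74, 85, 96, 120, 134, 135, 135, 135, 136, 137, 136, 136, 147, 159, 152, 145, 145, 145, 145, 145, 145, 145, 144, 144, 144, 118, 58]
col360 [50, 53, 57, 59, 61, 101, 134, 145, 144, 144, 145, 145, 145, 145, 144, 144, 145, 145, 144, 145, 144, 144, 144, 144, 143, 143, 143, 143, 143, 143, 144, 133, 98, 66, 63, 64, 63, 70, 87, 97, 97, 97, 98, 98, 98, 97, 97, 108, 130, 137, 134, 134, 135, 135, 136, 136, 136, 135, 136, 143, 156, 152, 145, 145, 145, 145, 146, 144, 144, 144, 144, 145, 144, 118, 59]
```

>>> {"op": "step_arm", "data": {
  "commands": [
    {"travel": [-0.002, 0, 0.03], "turn": [0, 0, 0]},
    {"travel": [-0.003, 0, 0.06], "turn": [0, 0, 0]},
    {"travel": [-0.003, 0, 0.09], "turn": [0, 0, 0]},
    {"travel": [-0.003, 0, 0.112], "turn": [0, 0, 0]},
    {"travel": [-0.003, 0, 0.112], "turn": [0, 0, 0]}
  ]
}}

```text
time: 6.3
position: [0.5467, -0.0553, 0.086]
tool_rot: [2.63, 0.861, -0.972]
ft_force: [-0.6, -0.2, -0.3]
grip_width: 0.703
grip_force: 0.0
```

```bash
python3 - <<'E'
from h import *
s,a=snap("wrist","w3");print(s["position"],s["ft_force"])
p,R=dockpose(T0,np.radians(-144),.003);rel(p,R)
cv2.imwrite("pics/w3c.png",cv2.resize(a[100:320,180:460],None,fx=2,fy=2))
E
```

```text
[ 0.54671379 -0.05530619  0.08599358] [-0.59355151 -0.23531922 -0.2823524 ]
travel [ 0.0021 -0.0003  0.0037] turn [-0.1  0.3  0.3]
```

View pics/w3c.png

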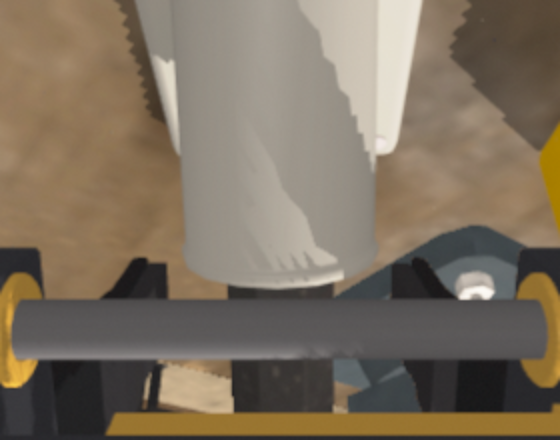

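The crop shows the sleeve lip at about (281,275) and the torch (columns 228–335) centred between the open fingers, so I can close on it.

>>> {"op": "step_arm", "data": {
  "commands": [
    {"travel": [0.001, 0, 0.003], "turn": [0, 0, 0]},
    {"travel": [0.001, 0, 0.003], "turn": [0, 0, 0]},
    {"travel": [0.001, 0, 0.003], "turn": [0, 0, 0]},
    {"travel": [0.001, 0, 0.003], "turn": [0, 0, 0]},
    {"travel": [0.001, 0, 0.003], "turn": [0, 0, 0]}
  ],
  "gripper": 0,
  "force": 25
}}

```text
time: 6.85
position: [0.5497, -0.0544, 0.0859]
tool_rot: [2.632, 0.862, -0.961]
ft_force: [0.2, -0.5, 0.5]
grip_width: 0.343
grip_force: 24.9
```

>>> {"op": "step_arm", "data": {
  "commands": [
    {"travel": [0, 0, 0], "turn": [0, 0, 0]},
    {"travel": [0, 0, 0], "turn": [0, 0, 0]},
    {"travel": [0, 0, 0], "turn": [0, 0, 0]}
  ]
}}

```text
time: 7.15
position: [0.5496, -0.0544, 0.0859]
tool_rot: [2.632, 0.862, -0.961]
ft_force: [0.6, 0.6, 1.4]
grip_width: 0.35
grip_force: 24.9
```

```bash
python3 - <<'E'
from h import *
s=ctrl.get_state();print(np.round(s["joint_positions"],3),np.round(s["joint_torque"],1))
p,R=dockpose(T0,np.radians(-144),.003);rel(p,R);print(-R[:,0]@(s["position"]-T0), R[:,2]@(s["position"]-T0))
# groove in case from w1
q=np.load("pics/w1.npy");C1=cam("wrist",dict(position=q[:3],tool_rot=q[3:]))
L=np.array([.5186,.3533,0])
for n,u,v,z in[("lat front edge foam top",316,157,.04),("recess front edge top",316,161,.04),("recess back top?",316,215,.04),("groove front top c270",270,182.5,.04),("groove back c270 bottom",270,201,.012),("groove back top",270,210,.04),("groove front c360",360,181.5,.04),("gr back top c360",360,209.5,.04),("tray wall back",270,223,.04),("groove y+ end top",251,192,.04),("groove y- end top",378,192,.04),("rec bottom back",316,214,.012),("tray front edge c270",270,153,.042)]:
    d=onz(C1,u,v,z)-L;print(n,np.round([d@cx,d@cy],4))
E
```

```text
[-0.541  0.755  0.597  1.433  0.014  1.629 -0.903] [  0.5 -56.3  13.  -21.9   2.    2.6   0. ]
travel [ 0.0005 -0.0009  0.0029] turn [-0.   0.1  0.3]
0.014497674396367883 -0.005930622385675624
lat front edge foam top [-0.0637  0.0019]
recess front edge top [-0.059   0.0018]
recess back top? [0.0127 0.0004]
groove front top c270 [-0.0332 -0.0498]
groove back c270 bottom [ 0.0106 -0.0578]
groove back top [ 0.0044 -0.0537]
groove front c360 [-0.0329  0.0502]
gr back top c360 [0.0055 0.0525]
tray wall back [ 0.0239 -0.0557]
groove y+ end top [-0.0211 -0.0727]
groove y- end top [-0.0187  0.0715]
rec bottom back [ 0.0321 -0.    ]
tray front edge c270 [-0.0701 -0.0458]
```

```bash
python3 - <<'E'
from h import *
s,a=snap("top","t2");b=cv2.resize(a[165:285,180:300],None,fx=5,fy=5,interpolation=cv2.INTER_CUBIC)
_,w=snap("scene","s2")
cv2.imwrite("pics/t2c.png",b)
C=cam("top");Cs=cam("scene");L=np.array([.5186,.3533,0])
for n,x,y,z in[("groove",-.014,0,.012),("foam corner -y",-.071,-.094,.04),("foam corner +y",-.071,.094,.04),("gr front -y",-.033,-.072,.04),("gr front +y",-.033,.072,.04),("rec front -y",-.06,-.027,.04),("rec front +y",-.06,.027,.04)]:
    u=proj(C,L+x*cx+y*cy+z*cz);print(n,np.round((u-[180,165])*5+2,0))
E
```

```text
groove [282. 310.]
foam corner -y [463. 289.]
foam corner +y [199. 477.]
gr front -y [396. 260.]
gr front +y [194. 402.]
rec front -y [360. 340.]
rec front +y [284. 394.]
```

View pics/t2c.png

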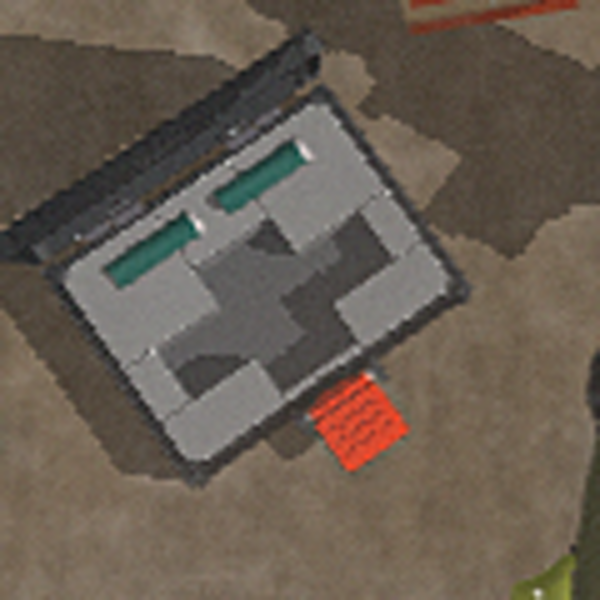

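The t2 crop shows the open foam: groove front corners at about (392,262) and (187,403), recess front corners at (358,345) and (278,392). These agree with the wrist-derived groove centre, so I pull the torch out along its axis.

```bash
cat >> h.py <<'E'
G=np.array([.5186,.3533,.0275])-.0138*cx
def place(dx,dy,dz,phi=12,back=.006):
    t=np.radians(phi);z=np.sin(t)*cx-np.cos(t)*cz
    return G+dx*cx+(dy-.012)*cy+dz*cz-back*z,frame(z,cx)
E
python3 - <<'E'
from h import *
s=ctrl.get_state();R0=Ro.from_rotvec(s["tool_rot"]).as_matrix();p=s["position"]
w1=p-.074*R0[:,0];w2=w1+[0.01,.04,.11];A,RA=place(-.06,0,.12)
B,_=place(0,0,.04)
print(A,B);plan([(w1,R0),(w2,R0),(A+[0,0,.06],RA),(A,RA)])
E
```

```text
[0.46512694 0.29929302 0.15336889] [0.51354456 0.33472936 0.07336889]
travel [-0.074, -0.0, -0.0] turn [0.0, 0.0, 0.0] ->  [ 0.504 -0.088  0.133]
travel [-0.047, -0.027, -0.105] turn [0.0, 0.0, 0.0] ->  [ 0.514 -0.048  0.243]
travel [0.049, -0.103, -0.028] turn [-13.6, 13.5, -27.7] ->  [0.498 0.068 0.233]
travel [0.096, -0.06, -0.03] turn [-13.6, 13.5, -27.7] ->  [0.481 0.184 0.223]
travel [0.117, -0.002, -0.012] turn [-13.6, 13.5, -27.7] ->  [0.465 0.299 0.213]
travel [-0.0, -0.012, 0.059] turn [-0.0, 0.0, -0.0] ->  [0.465 0.299 0.153]
```

>>> {"op": "step_arm", "data": {
  "commands": [
    {"travel": [-0.01, 0, 0], "turn": [0, 0, 0]},
    {"travel": [-0.025, 0, 0], "turn": [0, 0, 0]},
    {"travel": [-0.042, 0, 0], "turn": [0, 0, 0]},
    {"travel": [-0.058, 0, 0], "turn": [0, 0, 0]},
    {"travel": [-0.076, 0, 0], "turn": [0, 0, 0]}
  ]
}}

```text
time: 7.75
position: [0.5007, -0.0903, 0.1355]
tool_rot: [2.632, 0.86, -0.965]
ft_force: [0.6, -0.6, -0.9]
grip_width: 0.349
grip_force: 24.9
```

>>> {"op": "step_arm", "data": {
  "commands": [
    {"travel": [-0.009, -0.003, -0.021], "turn": [0, 0, 0]},
    {"travel": [-0.019, -0.008, -0.042], "turn": [0, 0, 0]},
    {"travel": [-0.028, -0.014, -0.063], "turn": [0, 0, 0]},
    {"travel": [-0.038, -0.02, -0.084], "turn": [0, 0, 0]},
    {"travel": [-0.047, -0.027, -0.105], "turn": [0, 0, 0]}
  ]
}}

```text
time: 8.25
position: [0.5108, -0.0501, 0.2469]
tool_rot: [2.632, 0.858, -0.965]
ft_force: [0.7, -0.5, -1.4]
grip_width: 0.344
grip_force: 24.9
```

>>> {"op": "step_arm", "data": {
  "commands": [
    {"travel": [0.01, -0.021, -0.006], "turn": [-2.7, 2.7, -5.5]},
    {"travel": [0.02, -0.041, -0.011], "turn": [-5.4, 5.4, -11.1]},
    {"travel": [0.029, -0.062, -0.017], "turn": [-8.2, 8.1, -16.6]},
    {"travel": [0.039, -0.082, -0.022], "turn": [-10.9, 10.8, -22.2]},
    {"travel": [0.049, -0.103, -0.028], "turn": [-13.6, 13.5, -27.7]}
  ]
}}

```text
time: 8.75
position: [0.4948, 0.0664, 0.2356]
tool_rot: [2.403, 1.615, -0.592]
ft_force: [-0.1, 0.8, -1.4]
grip_width: 0.35
grip_force: 24.9
```

>>> {"op": "step_arm", "data": {
  "commands": [
    {"travel": [0.019, -0.012, -0.006], "turn": [-2.7, 2.7, -5.5]},
    {"travel": [0.038, -0.024, -0.012], "turn": [-5.4, 5.4, -11.1]},
    {"travel": [0.058, -0.036, -0.018], "turn": [-8.2, 8.1, -16.6]},
    {"travel": [0.077, -0.048, -0.024], "turn": [-10.9, 10.8, -22.2]},
    {"travel": [0.096, -0.06, -0.03], "turn": [-13.6, 13.5, -27.7]}
  ]
}}

```text
time: 9.25
position: [0.4785, 0.1816, 0.2256]
tool_rot: [1.974, 2.246, -0.166]
ft_force: [0.7, -0.0, -1.4]
grip_width: 0.35
grip_force: 24.9
```

>>> {"op": "step_arm", "data": {
  "commands": [
    {"travel": [0.023, 0, -0.002], "turn": [-2.7, 2.7, -5.5]},
    {"travel": [0.047, -0.001, -0.005], "turn": [-5.4, 5.4, -11.1]},
    {"travel": [0.07, -0.001, -0.007], "turn": [-8.2, 8.1, -16.6]},
    {"travel": [0.094, -0.002, -0.01], "turn": [-10.9, 10.8, -22.2]},
    {"travel": [0.117, -0.002, -0.012], "turn": [-13.6, 13.5, -27.7]}
  ]
}}

```text
time: 9.75
position: [0.4619, 0.2974, 0.2157]
tool_rot: [1.369, 2.708, 0.284]
ft_force: [0.4, 0.7, -1.1]
grip_width: 0.349
grip_force: 24.9
```

```bash
python3 - <<'E'
from h import *
s,a=snap("wrist","w4");_,b=snap("scene","s4")
print(s["position"],np.round(s["joint_positions"],2),s["grip_width"])
cv2.imwrite("pics/c4.png",np.hstack([cv2.resize(a[80:400],(512,256*1)),cv2.resize(b[190:318,210:354],(288,256))]))
A,RA=place(-.06,0,.12);B,_=place(-.004,0,.045);plan([(A,RA),(B,RA)])
E
```

```text
[0.46194396 0.29739554 0.21572092] [-0.96 -0.04  0.33  1.92  0.01  1.06  0.01] 0.34930725163409987
travel [-0.001, -0.008, 0.061] turn [-0.2, -0.0, -0.0] ->  [0.465 0.299 0.153]
travel [0.0, 0.039, 0.085] turn [-0.0, -0.0, 0.0] ->  [0.51  0.332 0.078]
```

View pics/c4.png

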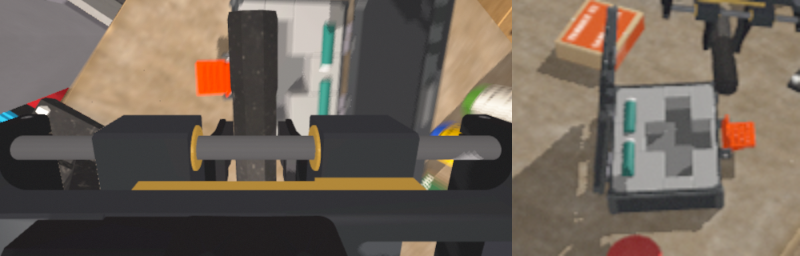

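The wrist crop shows the torch held straight between the fingers, its far end at full-image pixel (316,95). The scene crop shows the torch hanging above the front of the open case. I check the grip offset from that end.

```bash
python3 - <<'E'
from h import *
m=ctrl.camera_model("wrist");T=np.array(m["T_tool_cam"])
g=cv2.cvtColor(cv2.imread("pics/w4.png"),cv2.COLOR_BGR2GRAY);print(g[85:112,316].tolist());print(g[130,275:360].tolist())
for z in(-.0095,.006):
  for v in(93,95,97,99):
    d=T[:3,:3]@np.array([(316-m["cx"])/m["fx"],(v-m["cy"])/m["fy"],1]);p=T[:3,3]+d*(z-T[2,3])/d[2];print(z,v,np.round(p,4))
E
```

```text
[206, 207, 206, 207, 207, 207, 207, 161, 58, 59, 57, 57, 58, 58, 57, 57, 58, 58, 58, 56, 58, 59, 58, 60, 58, 59, 58]
[109, 110, 109, 111, 112, 111, 111, 111, 111, 109, 89, 54, 56, 56, 55, 56, 57, 56, 56, 55, 55, 55, 54, 56, 54, 55, 57, 57, 59, 61, 63, 62, 62, 62, 63, 61, 63, 63, 61, 62, 61, 63, 62, 62, 63, 65, 68, 69, 66, 67, 66, 62, 61, 60, 57, 54, 54, 52, 51, 50, 52, 50, 50, 50, 50, 50, 49, 48, 49, 47, 49, 70, 113, 140, 140, 140, 141, 141, 141, 139, 141, 141, 147, 157, 166]
-0.0095 93 [ 0.0777 -0.0009 -0.0095]
-0.0095 95 [ 0.0769 -0.0009 -0.0095]
-0.0095 97 [ 0.0761 -0.0009 -0.0095]
-0.0095 99 [ 0.0753 -0.0009 -0.0095]
0.006 93 [ 0.0791 -0.001   0.006 ]
0.006 95 [ 0.0783 -0.001   0.006 ]
0.006 97 [ 0.0774 -0.001   0.006 ]
0.006 99 [ 0.0765 -0.001   0.006 ]
```

>>> {"op": "step_arm", "data": {
  "commands": [
    {"travel": [0, -0.004, 0.03], "turn": [0, 0, 0]},
    {"travel": [-0.001, -0.008, 0.061], "turn": [-0.2, 0, 0]},
    {"travel": [-0.001, 0.005, 0.09], "turn": [-0.2, 0, 0]},
    {"travel": [-0.001, 0.018, 0.118], "turn": [-0.2, 0, 0]},
    {"travel": [-0.001, 0.031, 0.146], "turn": [-0.2, 0, 0]}
  ]
}}

```text
time: 10.35
position: [0.5132, 0.3315, 0.0786]
tool_rot: [1.378, 2.701, 0.283]
ft_force: [-0.2, -0.3, -0.6]
grip_width: 0.344
grip_force: 24.9
```

>>> {"op": "step_arm", "data": {
  "commands": [
    {"travel": [0, 0, 0], "turn": [0, 0, 0]},
    {"travel": [0, 0, 0], "turn": [0, 0, 0]}
  ]
}}

```text
time: 10.55
position: [0.5124, 0.3316, 0.0791]
tool_rot: [1.376, 2.702, 0.282]
ft_force: [0.5, 0.1, -0.8]
grip_width: 0.345
grip_force: 24.9
```

```bash
python3 - <<'E'
from h import *
s,a=snap("top","t5");_,b=snap("scene","s5")
print(s["position"],s["ft_force"])
for w in[(0,0,.03),(0,0,.01),(0,0,0)]:plan([place(*w)])
cv2.imwrite("pics/c5.png",np.hstack([cv2.resize(a[165:285,180:300],(400,400)),cv2.resize(b[200:310,220:330],(400,400))]))
E
```

```text
[0.51236826 0.33156451 0.07913306] [ 0.45195267  0.05685294 -0.80274823]
travel [0.001, -0.002, 0.018] turn [0.2, 0.0, -0.1] ->  [0.514 0.335 0.063]
travel [0.001, -0.006, 0.037] turn [0.2, 0.0, -0.1] ->  [0.514 0.335 0.043]
travel [0.001, -0.009, 0.047] turn [0.2, 0.0, -0.1] ->  [0.514 0.335 0.033]
```

View pics/c5.png

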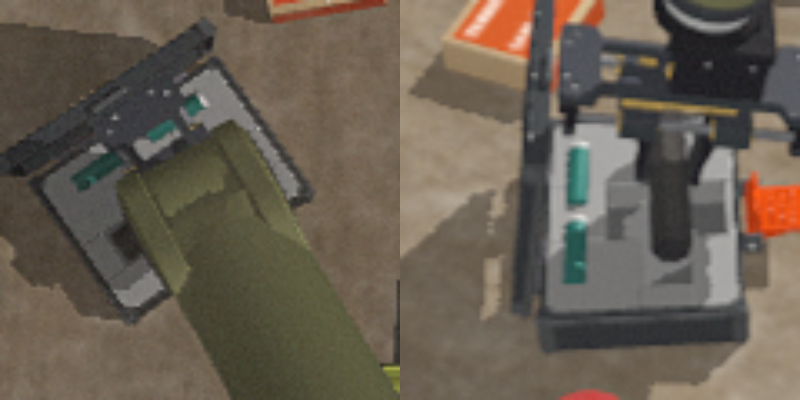

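The torch hangs aligned above the groove and the gripper body is clear of the lid. I lower it slowly.

>>> {"op": "step_arm", "data": {
  "commands": [
    {"travel": [0.001, -0.001, 0.008], "turn": [0, 0, 0]},
    {"travel": [0.001, -0.002, 0.018], "turn": [0, 0, 0]},
    {"travel": [0.001, -0.004, 0.026], "turn": [0, 0, 0]},
    {"travel": [0.001, -0.006, 0.034], "turn": [0, 0, 0]},
    {"travel": [0.001, -0.006, 0.037], "turn": [0, 0, 0]}
  ]
}}

```text
time: 11.15
position: [0.5133, 0.3353, 0.0411]
tool_rot: [1.373, 2.704, 0.287]
ft_force: [-0.4, -0.6, -1.2]
grip_width: 0.35
grip_force: 24.9
```

>>> {"op": "step_arm", "data": {
  "commands": [
    {"travel": [0, -0.001, 0.002], "turn": [0, 0, 0]},
    {"travel": [0, -0.001, 0.004], "turn": [0, 0, 0]},
    {"travel": [0, -0.001, 0.006], "turn": [0, 0, 0]},
    {"travel": [0, -0.001, 0.006], "turn": [0, 0, 0]}
  ]
}}

```text
time: 11.55
position: [0.5138, 0.3357, 0.036]
tool_rot: [1.373, 2.703, 0.288]
ft_force: [0.4, -0.3, -0.9]
grip_width: 0.35
grip_force: 24.9
```

>>> {"op": "step_arm", "data": {
  "commands": [
    {"travel": [0, 0, 0.0015], "turn": [0, 0, 0]},
    {"travel": [0, 0, 0.0025], "turn": [0, 0, 0]},
    {"travel": [0, 0, 0.0025], "turn": [0, 0, 0]}
  ]
}}

```text
time: 11.85
position: [0.5142, 0.336, 0.0355]
tool_rot: [1.374, 2.704, 0.288]
ft_force: [-6.3, -4.5, 13.1]
grip_width: 0.35
grip_force: 24.9
```

>>> {"op": "step_arm", "data": {
  "commands": [
    {"travel": [0, 0, 0.001], "turn": [0, 0, 0]},
    {"travel": [0, 0, 0.001], "turn": [0, 0, 0]}
  ]
}}

```text
time: 12.05
position: [0.5144, 0.336, 0.0354]
tool_rot: [1.374, 2.704, 0.288]
ft_force: [-9.8, -7.2, 19.4]
grip_width: 0.352
grip_force: 24.9
```

>>> {"op": "step_arm", "data": {
  "commands": [
    {"travel": [0, -0.001, -0.001], "turn": [0, 0, 0]},
    {"travel": [0, -0.0015, -0.002], "turn": [0, 0, 0]},
    {"travel": [0, -0.0015, -0.002], "turn": [0, 0, 0]}
  ]
}}

```text
time: 12.35
position: [0.5136, 0.3356, 0.0355]
tool_rot: [1.373, 2.702, 0.291]
ft_force: [-1.6, -1.1, 6.9]
grip_width: 0.346
grip_force: 24.9
```

>>> {"op": "step_arm", "data": {
  "commands": [
    {"travel": [0, 0, -0.001], "turn": [0, 0, 0]},
    {"travel": [0, 0, -0.001], "turn": [0, 0, 0]},
    {"travel": [0, 0, -0.001], "turn": [0, 0, 0]},
    {"travel": [0, 0, -0.001], "turn": [0, 0, 0]},
    {"travel": [0, 0, -0.001], "turn": [0, 0, 0]}
  ],
  "gripper": 0.5
}}

```text
time: 12.85
position: [0.5127, 0.3349, 0.0352]
tool_rot: [1.373, 2.703, 0.288]
ft_force: [-0.2, -0.8, 0.1]
grip_width: 0.496
grip_force: 0.0
```

```bash
python3 - <<'E'
from h import *
s=ctrl.get_state();R=Ro.from_rotvec(s["tool_rot"]).as_matrix();p=s["position"]
print(s["grip_width"],s["ft_force"])
plan([(p+.045*cz,R),(p+.16*cz-.07*cx,R)])
E
```

```text
0.4962925632655621 [-0.22398828 -0.7873666   0.10356915]
travel [-0.0, 0.009, -0.044] turn [0.0, 0.0, 0.0] ->  [0.513 0.335 0.08 ]
travel [-0.0, -0.044, -0.127] turn [0.0, 0.0, 0.0] ->  [0.456 0.294 0.195]
```

>>> {"op": "step_arm", "data": {
  "commands": [
    {"travel": [0, 0.004, -0.018], "turn": [0, 0, 0]},
    {"travel": [0, 0.009, -0.044], "turn": [0, 0, 0]},
    {"travel": [0, -0.006, -0.087], "turn": [0, 0, 0]},
    {"travel": [0, -0.021, -0.13], "turn": [0, 0, 0]},
    {"travel": [0, -0.035, -0.171], "turn": [0, 0, 0]}
  ]
}}

```text
time: 13.35
position: [0.4553, 0.2927, 0.1965]
tool_rot: [1.373, 2.703, 0.288]
ft_force: [-0.3, 0.8, -0.1]
grip_width: 0.502
grip_force: 0.0
```

```bash
python3 - <<'E'
from h import *
s,a=snap("scene","s6");C=cam("scene");g=cv2.cvtColor(a,cv2.COLOR_BGR2GRAY)
print(s["position"],s["ft_force"])
line=lambda A,B,n:[int(g[tuple(np.round(proj(C,A+(B-A)*t)).astype(int)[::-1])]) for t in np.linspace(0,1,n)]
for z in(.043,):
    P=G.copy();P[2]=z
    print("along y -.08..+.08:",line(P-.08*cy,P+.08*cy,33))
for y in(-.05,.05):
    print("across y",y,"x -.03..03:",line(P+y*cy-.03*cx,P+y*cy+.03*cx,25))
H=np.array([.5186,.3533,.043])+.0855*cx
def tip(r,th,dx=0.,dz=0.): # bottom-front corner on outer face; returns TCP
    return H+(-r*np.cos(th)+.016*np.sin(th)+.0095+dx)*cx+(r*np.sin(th)+.016*np.cos(th)+dz+.014)*cz
R=frame(-cz,cy)
plan([(tip(.13,1.4,-.10,.09),frame(-cz+.0*cx,cy)),(tip(.13,1.4,.025,.09),R),(tip(.13,1.4,.025,0),R)])
E
```

```text
[0.45533097 0.29274725 0.19645691] [-0.33273525  0.76787648 -0.06586877]
along y -.08..+.08: [163, 169, 135, 86, 82, 78, 76, 83, 85, 86, 92, 87, 82, 85, 87, 86, 85, 82, 85, 81, 77, 77, 78, 80, 75, 75, 74, 68, 65, 67, 39, 156, 166]
across y -0.05 x -.03..03: [165, 164, 165, 165, 167, 149, 100, 75, 74, 75, 80, 80, 76, 74, 69, 56, 51, 50, 84, 84, 146, 172, 167, 165, 166]
across y 0.05 x -.03..03: [164, 164, 164, 163, 169, 145, 56, 64, 84, 81, 83, 85, 74, 58, 57, 57, 54, 51, 65, 81, 139, 172, 166, 165, 165]
travel [0.004, 0.03, -0.019] turn [3.3, 3.3, -29.9] ->  [0.474 0.311 0.228]
travel [-0.01, 0.027, -0.021] turn [3.3, 3.3, -29.9] ->  [0.492 0.329 0.253]
travel [-0.021, 0.018, -0.023] turn [3.3, 3.3, -29.9] ->  [0.509 0.347 0.278]
travel [-0.125, -0.0, 0.0] turn [0.0, -0.0, -0.0] ->  [0.61  0.42  0.278]
travel [-0.0, 0.0, 0.09] turn [-0.0, -0.0, 0.0] ->  [0.61  0.42  0.188]
```

The torch lies level in the groove: it reads as a dark band about 134 mm long, centred to within 2 mm. Next I go over the lid and behind it.

>>> {"op": "step_arm", "data": {
  "commands": [
    {"travel": [0.001, 0.006, -0.004], "turn": [0.7, 0.7, -6]},
    {"travel": [0.002, 0.012, -0.008], "turn": [1.3, 1.3, -12]},
    {"travel": [0.002, 0.018, -0.011], "turn": [2, 2, -18]},
    {"travel": [0.003, 0.024, -0.015], "turn": [2.6, 2.6, -24]},
    {"travel": [0.004, 0.03, -0.019], "turn": [3.3, 3.3, -29.9]}
  ],
  "gripper": 0
}}

```text
time: 13.9
position: [0.4742, 0.3117, 0.2202]
tool_rot: [0.624, 3.006, 0.204]
ft_force: [-0.1, 0.5, 0.1]
grip_width: 0.133
grip_force: 0.0
```

>>> {"op": "step_arm", "data": {
  "commands": [
    {"travel": [-0.002, 0.005, -0.004], "turn": [0.7, 0.7, -6]},
    {"travel": [-0.004, 0.011, -0.008], "turn": [1.3, 1.3, -12]},
    {"travel": [-0.006, 0.016, -0.013], "turn": [2, 2, -18]},
    {"travel": [-0.008, 0.022, -0.017], "turn": [2.6, 2.6, -24]},
    {"travel": [-0.01, 0.027, -0.021], "turn": [3.3, 3.3, -29.9]}
  ]
}}

```text
time: 14.4
position: [0.4922, 0.3298, 0.2451]
tool_rot: [-0.178, 3.105, 0.104]
ft_force: [-0.3, -0.6, -1.0]
grip_width: 0.008
grip_force: 0.0
```

>>> {"op": "step_arm", "data": {
  "commands": [
    {"travel": [-0.004, 0.004, -0.005], "turn": [0.7, 0.7, -6]},
    {"travel": [-0.008, 0.007, -0.009], "turn": [1.3, 1.3, -12]},
    {"travel": [-0.013, 0.011, -0.014], "turn": [2, 2, -18]},
    {"travel": [-0.017, 0.014, -0.018], "turn": [2.6, 2.6, -24]},
    {"travel": [-0.021, 0.018, -0.023], "turn": [3.3, 3.3, -29.9]}
  ]
}}

```text
time: 14.9
position: [0.5105, 0.3481, 0.2697]
tool_rot: [0.98, -2.976, 0.005]
ft_force: [0.3, 0.6, 0.2]
grip_width: 0.002
grip_force: 0.0
```

>>> {"op": "step_arm", "data": {
  "commands": [
    {"travel": [-0.025, 0, 0], "turn": [0, 0, 0]},
    {"travel": [-0.055, 0, 0], "turn": [0, 0, 0]},
    {"travel": [-0.085, 0, 0], "turn": [0, 0, 0]},
    {"travel": [-0.11, 0, 0], "turn": [0, 0, 0]},
    {"travel": [-0.13, 0, 0], "turn": [0, 0, 0]}
  ]
}}

```text
time: 15.4
position: [0.616, 0.426, 0.2679]
tool_rot: [0.975, -2.978, 0.004]
ft_force: [0.7, 1.1, 0.4]
grip_width: 0.004
grip_force: 0.0
```

```bash
cat >> h.py <<'E'
H=np.array([.5186,.3533,.043])+.0855*cx
def tip(r,th,dx=0.,dz=0.):
    return H+(-r*np.cos(th)+.016*np.sin(th)+.0095+dx)*cx+(r*np.sin(th)+.016*np.cos(th)+dz+.014)*cz
RL=frame(-cz,cy)
E
python3 - <<'E'
from h import *
s=ctrl.get_state();print(np.round(s["joint_positions"],2))
plan([(tip(.13,1.4,.022,0),RL)])
# measured lid edge height/position: scene view
_,a=snap("top","t7")
st=(tip(.13,1.4,.022,0),RL)
for th in(1.4,1.25,1.1,.95,.8,.65,.5,.35,.2,.1,.05):
    q=tip(.135,th);print(th,np.round(RL.T@(q-st[0]),3))
E
```

```text
[-0.83  0.55  0.32  1.1  -0.16  1.52  1.65]
travel [0.01, -0.001, 0.08] turn [-0.0, -0.5, 0.1] ->  [0.608 0.419 0.188]
1.4 [ 0.023  0.    -0.005]
1.25 [ 0.043  0.    -0.002]
1.1 [0.063 0.    0.003]
0.95 [0.081 0.    0.012]
0.8 [0.098 0.    0.023]
0.65 [0.113 0.    0.036]
0.5 [0.126 0.    0.052]
0.35 [0.137 0.    0.07 ]
0.2 [0.145 0.    0.088]
0.1 [0.148 0.    0.101]
0.05 [ 0.15  -0.     0.108]
```

>>> {"op": "step_arm", "data": {
  "commands": [
    {"travel": [0.004, 0, 0.025], "turn": [0, 0, 0]},
    {"travel": [0.008, 0, 0.055], "turn": [0, -0.5, 0]},
    {"travel": [0.01, 0, 0.08], "turn": [0, -0.5, 0]},
    {"travel": [0.01, 0, 0.08], "turn": [0, -0.5, 0]}
  ]
}}

```text
time: 15.85
position: [0.6039, 0.4173, 0.1841]
tool_rot: [0.975, -2.979, 0.003]
ft_force: [0.2, 0.8, -0.4]
grip_width: 0.005
grip_force: 0.0
```

>>> {"op": "step_arm", "data": {
  "commands": [
    {"travel": [0.012, 0, -0.003], "turn": [0, 0, 0]},
    {"travel": [0.021, 0, -0.004], "turn": [0, 0, 0]},
    {"travel": [0.03, 0, -0.004], "turn": [0, 0, 0]},
    {"travel": [0.037, 0, -0.003], "turn": [0, 0, 0]},
    {"travel": [0.043, 0, -0.002], "turn": [0, 0, 0]}
  ]
}}

```text
time: 16.35
position: [0.5719, 0.3934, 0.192]
tool_rot: [-0.976, 2.983, 0.002]
ft_force: [0.4, -0.2, 0.8]
grip_width: 0.006
grip_force: 0.6
```

>>> {"op": "step_arm", "data": {
  "commands": [
    {"travel": [0.01, 0, 0.003], "turn": [0, 0, 0]},
    {"travel": [0.02, 0, 0.006], "turn": [0, 0, 0]},
    {"travel": [0.029, 0, 0.011], "turn": [0, 0, 0]},
    {"travel": [0.038, 0, 0.016], "turn": [0, 0, 0]}
  ]
}}

```text
time: 16.75
position: [0.541, 0.3708, 0.1754]
tool_rot: [-0.977, 2.984, 0.001]
ft_force: [-0.3, 0.8, 1.3]
grip_width: 0.004
grip_force: 0.6
```

```bash
python3 - <<'E'
from h import *
s=ctrl.get_state();p=s["position"];print(s["ft_force"],p)
d=p-H;print("tip corner rel H: x",d@cx-.0095,"z",d[2]-.014)
from scipy.optimize import brentq
X,Z=d@cx-.0095,d[2]-.014
print("theta on face",brentq(lambda t:X*np.sin(t)+Z*np.cos(t)-.016,-.3,1.6),"r",np.sqrt(X*X+Z*Z-.016**2))
E
```

```text
[-0.28956556  0.78069921  1.30764199] [0.5410207  0.37083805 0.1753601 ]
tip corner rel H: x -0.06654931009397261 z 0.11836009829168005
theta on face 0.9404815770848527 r 0.13484036317660927
```

>>> {"op": "step_arm", "data": {
  "commands": [
    {"travel": [0.009, 0, 0.006], "turn": [0, 0, 0]},
    {"travel": [0.017, 0, 0.012], "turn": [0, 0, 0]},
    {"travel": [0.025, 0, 0.019], "turn": [0, 0, 0]},
    {"travel": [0.032, 0, 0.026], "turn": [0, 0, 0]},
    {"travel": [0.039, 0, 0.034], "turn": [0, 0, 0]}
  ]
}}

```text
time: 17.25
position: [0.5094, 0.3477, 0.1404]
tool_rot: [-0.977, 2.984, 0.001]
ft_force: [-0.3, 0.7, 2.0]
grip_width: 0.005
grip_force: 0.6
```

>>> {"op": "step_arm", "data": {
  "commands": [
    {"travel": [0.006, 0, 0.008], "turn": [0, 0, 0]},
    {"travel": [0.012, 0, 0.017], "turn": [0, 0, 0]},
    {"travel": [0.017, 0, 0.026], "turn": [0, 0, 0]},
    {"travel": [0.021, 0, 0.034], "turn": [0, 0, 0]},
    {"travel": [0.024, 0, 0.041], "turn": [0, 0, 0]}
  ]
}}

```text
time: 17.75
position: [0.4904, 0.3334, 0.099]
tool_rot: [-0.977, 2.985, 0.0]
ft_force: [1.4, 0.7, 1.4]
grip_width: 0.001
grip_force: 0.6
```

```bash
python3 - <<'E'
from h import *
s=ctrl.get_state();p=s["position"];print(s["ft_force"],p)
d=p-H;print("tip corner rel H: x",d@cx-.0095,"z",d[2]-.014)
E
```

```text
[1.39236415 0.72866183 1.42362701] [0.49037841 0.33340853 0.09903678]
tip corner rel H: x -0.1295217245496739 z 0.042036783035543146
```

>>> {"op": "step_arm", "data": {
  "commands": [
    {"travel": [0.002, 0, 0.008], "turn": [0, 0, 0]},
    {"travel": [0.004, 0, 0.014], "turn": [0, 0, 0]},
    {"travel": [0.006, 0, 0.02], "turn": [0, 0, 0]},
    {"travel": [0.007, 0, 0.024], "turn": [0, 0, 0]},
    {"travel": [0.007, 0, 0.024], "turn": [0, 0, 0]}
  ]
}}

```text
time: 18.25
position: [0.4863, 0.3304, 0.0794]
tool_rot: [-0.975, 2.982, 0.003]
ft_force: [-3.6, -2.6, 18.5]
grip_width: 0.008
grip_force: 9.2
```

>>> {"op": "step_arm", "data": {
  "commands": [
    {"travel": [0, 0, 0.002], "turn": [0, 0, 0]},
    {"travel": [0, 0, 0.003], "turn": [0, 0, 0]},
    {"travel": [0, 0, 0.004], "turn": [0, 0, 0]},
    {"travel": [0, 0, 0.004], "turn": [0, 0, 0]}
  ]
}}

```text
time: 18.65
position: [0.4855, 0.3298, 0.0727]
tool_rot: [-0.976, 2.984, 0.001]
ft_force: [-1.4, -0.7, 8.0]
grip_width: 0.007
grip_force: 3.9
```

>>> {"op": "step_arm", "data": {
  "commands": [
    {"travel": [0, 0, 0.001], "turn": [0, 0, 0]},
    {"travel": [0, 0, 0.001], "turn": [0, 0, 0]},
    {"travel": [0, 0, -0.01], "turn": [0, 0, 0]},
    {"travel": [0, 0, -0.05], "turn": [0, 0, 0]},
    {"travel": [0, 0, -0.1], "turn": [0, 0, 0]}
  ]
}}

```text
time: 19.15
position: [0.4829, 0.3281, 0.1701]
tool_rot: [0.976, -2.981, 0.004]
ft_force: [1.4, 0.3, 0.3]
grip_width: 0.01
grip_force: 0.0
```

>>> {"op": "step_arm", "data": {
  "commands": [
    {"travel": [0.03, 0, -0.03], "turn": [0, 0, 0]},
    {"travel": [0.06, 0, -0.06], "turn": [0, 0, 0]},
    {"travel": [0.09, 0, -0.09], "turn": [0, 0, 0]},
    {"travel": [0.09, 0, -0.09], "turn": [0, 0, 0]},
    {"travel": [0.09, 0, -0.09], "turn": [0, 0, 0]}
  ]
}}

```text
time: 19.65
position: [0.4121, 0.2763, 0.2623]
tool_rot: [-0.977, 2.983, 0.002]
ft_force: [-0.1, 0.1, -1.1]
grip_width: 0.007
grip_force: 0.0
```

```bash
python3 - <<'E'
from h import *
s,a=snap("scene","s9");b=cv2.imread("pics/scene0.png");_,t=snap("top","t9");t0=cv2.imread("pics/top0.png")
print(s["position"],s["ft_force"])
def cmp(n,x,y,sl):
    d=cv2.absdiff(x,y).max(2)[sl];print(n,d.mean(),(d>40).mean())
cmp("case scene",a,b,np.s_[225:297,252:316]);cmp("case top",t,t0,np.s_[178:235,190:275])
for n,sl in dict(tub=np.s_[235:268,148:182],box=np.s_[130:172,252:300],tape=np.s_[183:210,392:424],loose=np.s_[180:200,425:465]).items():cmp(n,t,t0,sl)
E
```

```text
[0.41205027 0.2763101  0.26228284] [-0.06755954  0.05163416 -1.06164913]
case scene 4.604817708333333 0.011501736111111112
case top 10.939938080495356 0.05015479876160991
tub 10.17825311942959 0.08823529411764706
box 4.537202380952381 0.0
tape 4.8344907407407405 0.0
loose 4.85625 0.0
```

```bash
python3 - <<'E'
import cv2,numpy as np
for f in("top0","t2","t9","scene0","s9"):
    a=cv2.imread(f"pics/{f}.png").astype(int);y,x=(225,140) if f[0]=="t" else (300,250)
    r=a[y:y+50,x:x+48];m=(r[...,2]>r[...,1]+60)&(r[...,2]>r[...,0]+60);v,u=np.nonzero(m);print(f,m.sum(),u.mean().round(2)+x,v.mean().round(2)+y)
E
```

```text
top0 523 165.23 250.71
t2 524 165.22 250.73
t9 504 165.13 251.06
scene0 756 271.26 323.12
s9 738 271.39 323.36
```

```bash
python3 -c "
from bench import ctrl
print(ctrl.close_job())"
```

```text
the job is handed in; nothing more can be done
None
```

I laid the torch in the case groove, pressed the lid shut until the latch snapped (the case then matched the opening picture in the scene camera), left the bystanders I checked where they were, and handed the job in at about 20 s; no verdict was returned.

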